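# Step the air-cushion machine's numbered drum to 6 with the stylus

### The arm

A 6-joint arm with a two-finger parallel gripper is mounted at the origin on the work surface. World frame = base frame: x ahead of the robot, y to its left, z up, the work surface at z = 0. Lengths are in m, angles in degrees, forces in N, time in s.
With the tool pointing down it reaches from about 0.25 to 0.725 m from the base axis. Payload 9.7 kg.
Tool frame: the origin (TCP) lies at the very end of the fingers, on their centre line; the grasp point (between the pads) lies 19 mm behind it; y points along the fingers, x is the direction in which the jaws open and shut, and the axes are right-handed (so a half turn about y gives the same grasp; the last joint's range is limited). The gripper opens to 85 mm and grips with 20 to 120 N. Pads are 22 mm wide; open, the fingers measure 114 mm over their backs; the gripper's body (76 mm by 85 mm) begins 54 mm behind the grasp point. The pads swing forward as they close: fully open they stand 13 mm farther back than shut.
Start: joints at [-72.422, 4.979, 10.078, 95.1, 0, 90], TCP at [0.166, -0.524, 0.198] pointing down, gripper open.
Joint ranges: [-179.16, 179.16], [-48.56, 103.87], [-65.8, 70.77], [-126.05, 130.52], [-82.76, 87.17], [-180, 180]. Speed limits (degrees/s): [127.2, 127.2, 147.25, 180, 180, 180].

### API

Orientations are given as [roll, pitch, yaw] about the fixed x, y, z axes, in that order (R = Rz(yaw) Ry(pitch) Rx(roll)).
In Python, from workcell import bot gives the robot as it stands.
- The arm moves only by the shell command python3 -m jog 'ROWS' [FORCE]. ROWS is JSON, a list of rows, each an object with "rotation": the turn, a rotation vector about the world's x, y, z in degrees, a list of three; "travel": the shift along the world's x, y, z in mm, a list of three; "jaw": the gripper command: -1 is shut, 1 is fully open, values between are in proportion. In form: [{"rotation": [rx, ry, rz], "travel": [x, y, z], "jaw": jaw}, ...]. A call has 1 to 8 rows; each row shifts and turns the commanded pose from where the row before left it; what a row does not reach is not made up. A row lasts 1/8 s, in which the tool goes at most 62.5 mm and 10.7 degrees, less where a joint would pass 70% of its speed; a pose out of reach is approached as far as the arm can. A call with a gripper value outside its range is refused whole. The fingers move at their own pace and stop on an object; FORCE is the grip in N (left out, the last holds). Time passes only in rows, so rows that do not move let the fingers close. It gives the time, the measured TCP pose, the force and the opening at its end, in the units of the state.
- bot.get_obs(): the state, without advancing time (a new reading comes with each control period).
- bot.camera(name): name is "scene" or "top" or "wrist"; returns the picture (420x560x3 uint8, red, green, blue); there is no depth.
- bot.camera_params(name): a dict with "K" (3x3 intrinsics, pixels), "view" (4x4, takes a point from world to camera coordinates). Camera axes: x right, y up, looking along -z (the intrinsics and any distortion apply to the point x, -y, -z); pixel columns grow to the right and rows downward; lengths in m; the calibration is good to about 2 mm. A picture is of the moment at which its call begins: read the wrist's pose just before it. camera_params takes no time and is no camera call; for the wrist camera it gives the pose at the moment of the call.
- bot.job_done(): hands the job in, once; it reports no verdict.
Trained networks look in the newest picture that a camera, given by its name, has taken for a name from the list of things; names that differ only in an ending like _2 or _b are one class to them, and where a whole thing is asked for, a point or a joint stands for the part that bears it (a point fixed in the world has none). Each returns a list of dicts, best first, with "score" (0 to 1); they miss things now and then, are a little off and sometimes report something else, mostly with a low value. They report only what shows in the picture. A call takes as long as a camera call. They do not tell look-alikes from the thing itself.
- bot.recognise(camera, thing): "xy" ([column, row] in pixels, amid what is visible of it).
- bot.trace(camera, thing): "mask" (420x560 bool, what is visible of it) and "xy" ([column, row] in pixels, amid what is visible of it).
The state is a dict: "time": time; "q": joint angles; "qd": joint speeds; "joint_efforts": joint torques, N m; "ee_pos": TCP position; "tcp_rot": TCP orientation; "wrist_force": force on the tool from outside, world axes, zero at the start; "torque": the same for the moment, N m; "opening": finger opening in m.
Only numpy, scipy, OpenCV 4.12 (cv2) and the standard library are available. Lean on these libraries where they do the work, as an engineer would, in place of code of your own. Each camera call takes 0.05 s, during which the arm holds its last target.

### The job

Set the air-cushion machine to programme 6: take the blue-handled stylus from its stand and press the orange step button down in the well with it, gently and all the way each time, until the green face with the 6 stands at the red marks. Touch the machine with nothing but the stylus, and never step past the 6. Then put the stylus back upright in its stand, fully down, and leave the other things where they are.

Things in the scene. Friction and masses are not known exactly. Their poses are not given: they have to be found in the camera images.
- machine: Fixed dark grey air-cushion machine. Origin: underside centre of its console; x points away from the robot's side, z up. Console 166 (x) by 140 (y) mm, flat top 105 mm up, with the well towards -x and the drum under a clear hood (92 by 56 mm, top 135 mm up) towards +x. On its +y side: tower 190 by 120 mm, 175 mm high, then a white film roll 120 mm in diameter.
- well (a point): Centre of the step button's well, at the height of the console top, ringed in yellow. Vertical bore 24 mm across, 3 mm chamfer. The orange cap filling it rests 12 to 24 mm below the top (unknown: feel for it) and goes down 18 mm on a spring, 3 N then 6 to 10 N; there an overload spring lets it yield 0.25 mm per N above 11 N, 6 mm at most. Home at 14 to 20 N; over 30 N harms it. It rises by itself.
- drum (a joint): Drum angle in rad. 0: number 1 on top, at the marks; each next number 0.785 further, number 6 at 3.927. Turns only forward (top face moves to the machine's -x). It starts from 1 to a little past 4, often between numbers. A full press and release brings up the next number (if that one is already within a quarter step of the marks, the one after); a short press leaves it part-way. Read it after each press.
- mark (a point): Top of the drum, 126 mm above the table, midway between the two red marks on the console. The white eight-sided drum, 84 mm across and 50 mm wide, lies along the machine's y; faces numbered 1 to 8 in figures 20 mm high, the 6 white on green. The number on the uppermost face, level with the red marks, is the one set.
- stylus: Loose stylus 140 mm long, about 60 g, standing tip down in the stand. Origin at the centre of its flat tip, z up along it. Aluminium shank 14 mm in diameter over the first 85 mm, then a round blue handle 24 mm in diameter and 55 mm long: grip it about 110 mm from the tip, firmly, as it can slip when pressed.
- stylus_tip (a point): Centre of the stylus's flat tip face.
- stand: Fixed grey stand, block 70 by 70 by 50 mm high, origin under its centre, with a round upright hole 19 mm in diameter in the middle of its top, 42 mm deep, 4 mm chamfer.
- stand_floor (a point): Centre of the floor of the stand's hole, 8 mm above the table; the stylus tip rests on it.
- parcel: Bystander: closed carton 140 by 100 by 60 mm high, origin under its centre.
- tape_roll: Bystander: roll of brown tape lying flat, 100 mm in diameter, 48 mm high, origin under its centre.
- label_box: Bystander: yellow box 110 by 75 by 55 mm high, origin under its centre.
Mind the look-alikes: they are no part of the job. Leave any brown or pink look-alike of the stylus alone.

How it is judged:
By the outcome, as a careful person would: the job done as asked, in the order asked, and still so for the second after the job is handed in, with the robot touching nothing.
It also fails if it takes over 58 s, if anything falls off the work surface, if the arm or the gripper's body presses on something with over 40 N, if the wrist force passes 120 N, or if a joint passes its speed limit or range.

## Working session

There is one attempt and no reset: what is moved stays moved. The work goes in short steps, Python scripts to look and compute and a shell command to move; the robot and the scene stay as the last step left them, time stands still between calls to the robot, and variables do not carry over. Pictures are saved under pics/ and viewed, and the job is handed in when it is done.

```bash
ls; mkdir -p pics
python3 - <<'E'
from workcell import bot
import cv2
print(bot.get_obs())
for n in ("scene","top","wrist"):
    im=bot.camera(n); cv2.imwrite(f"pics/{n}0.png",im[:,:,::-1])
    p=bot.camera_params(n); print(n,p)
    for t in ("stylus","stand","well","machine","mark"):
        try: print(n,t,[(r['score'],r['xy']) for r in bot.recognise(n,t)])
        except Exception as e: print(t,e)
print(bot.get_obs()['time'])
E
```

```text
pics
{'time': 0.0, 'q': array([-7.24202096e+01,  5.01185520e+00,  1.00331701e+01,  9.50995714e+01,
       -2.23369460e-03,  9.00006203e+01]), 'qd': array([ 0.02659742, -0.00382482,  0.06268819, -0.05924636, -0.13177103,
       -0.00818978]), 'joint_efforts': array([ 4.82615851e-04, -5.20383132e+01,  4.64810729e+01,  1.61616696e-02,
        1.62463207e-04,  8.76835799e-06]), 'ee_pos': array([ 0.16602173, -0.52404906,  0.19766436]), 'tcp_rot': array([-9.00022345e+01,  7.82564628e-02, -7.24208300e+01]), 'wrist_force': array([-0.22286674,  0.83865297,  0.28873119]), 'torque': array([-0.0070643 ,  0.03056998, -0.064293  ]), 'opening': 0.08552065884682161}
scene {'K': array([[398.62661166,   0.        , 277.33379055],
       [  0.        , 398.62661166, 209.54119139],
       [  0.        ,   0.        ,   1.        ]]), 'view': array([[-0.2210402 ,  0.97508782, -0.01857363,  0.26904929],
       [-0.61213301, -0.12388646,  0.78098996,  0.24202147],
       [ 0.75923278,  0.18399971,  0.62426733, -1.30026961],
       [ 0.        ,  0.        ,  0.        ,  1.        ]])}
scene stylus [(0.72,
[... 896 characters left out ...]
top well [(0.93, [101.7, 176.5])]
top machine [(0.94, [100.0, 175.6])]
top mark [(0.67, [97.9, 177.6])]
wrist {'K': array([[356.75577717,   0.        , 281.13162703],
       [  0.        , 356.75577717, 206.50331145],
       [  0.        ,   0.        ,   1.        ]]), 'view': array([[ 3.02527925e-01, -9.53140295e-01,  6.57693981e-04,
        -5.50538414e-01],
       [ 9.02703946e-01,  2.86297739e-01, -3.21184045e-01,
         4.21848752e-02],
       [ 3.05945159e-01,  9.77608456e-02,  9.47016566e-01,
        -3.80392369e-01],
       [ 0.00000000e+00,  0.00000000e+00,  0.00000000e+00,
         1.00000000e+00]])}
wrist stylus []
wrist stand []
wrist well []
wrist machine []
wrist mark []
0.9
```

View pics/scene0.png

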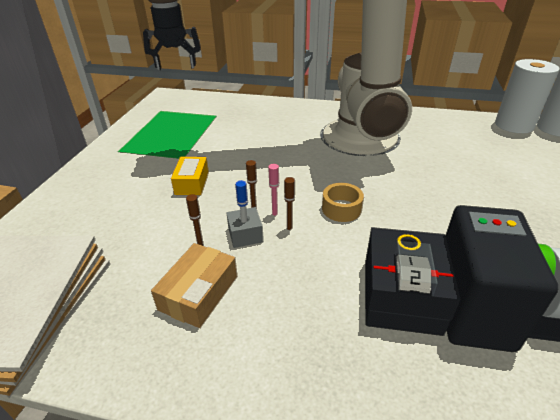

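View pics/top0.png

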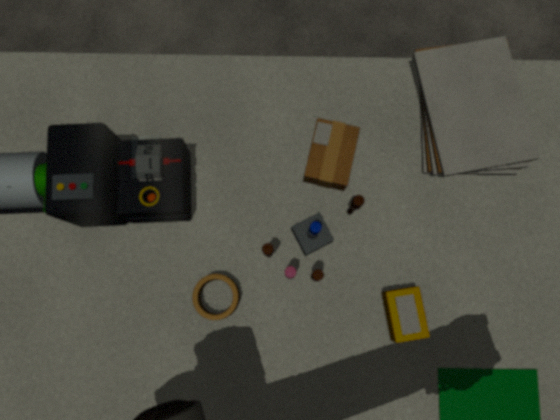

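```bash
cat > h.py <<'E'
import numpy as np, cv2
from workcell import bot
def atz(p,uv,z):
    K=p['K'];V=p['view'];R=V[:3,:3];t=V[:3,3]
    d=np.array([(uv[0]-K[0,2])/K[0,0],-(uv[1]-K[1,2])/K[1,1],-1.])
    o=-R.T@t; d=R.T@d
    s=(z-o[2])/d[2]; return o+s*d
def proj(p,X):
    c=p['view'][:3,:3]@np.array(X)+p['view'][:3,3]
    return p['K'][0,2]+p['K'][0,0]*c[0]/-c[2], p['K'][1,2]-p['K'][1,1]*c[1]/-c[2]
E
python3 - <<'E'
from h import *
t=cv2.imread('pics/top0.png');s=cv2.imread('pics/scene0.png')
a=cv2.resize(t[190:300,250:380],None,fx=5,fy=5,interpolation=cv2.INTER_CUBIC);cv2.imwrite('pics/tz.png',cv2.convertScaleAbs(a,alpha=1.8))
a=cv2.resize(t[115:235,40:200],None,fx=4.5,fy=4.5,interpolation=cv2.INTER_CUBIC);cv2.imwrite('pics/tm.png',cv2.convertScaleAbs(a,alpha=1.8))
a=cv2.resize(s[215:335,355:475],None,fx=5,fy=5,interpolation=cv2.INTER_CUBIC);cv2.imwrite('pics/sm.png',a)
for n,im in(('top',t),('scene',s)):
    h=cv2.cvtColor(im,cv2.COLOR_BGR2HSV)
    for c,lo,hi in(('blue',(110,150,40),(130,255,255)),('yel',(25,150,60),(35,255,255)),('red',(0,200,80),(4,255,255))):
        m=cv2.inRange(h,np.array(lo),np.array(hi)); k,l,st,ce=cv2.connectedComponentsWithStats(m)
        print(n,c,[(st[i].tolist(),ce[i].round(1).tolist()) for i in range(1,k) if st[i,4]>8])
E
```

```text
top blue [([310, 221, 12, 13, 100], [315.3, 226.9])]
top yel [([57, 183, 7, 7, 26], [59.5, 186.2]), ([139, 186, 20, 20, 110], [149.0, 196.2]), ([388, 291, 27, 50, 306], [397.3, 318.0])]
top red [([129, 160, 4, 5, 12], [130.8, 162.0]), ([70, 184, 5, 4, 14], [71.6, 185.5])]
scene blue [([236, 181, 10, 11, 18], [242.5, 184.2])]
scene yel [([508, 221, 8, 4, 23], [511.3, 222.4]), ([398, 235, 22, 15, 70], [408.7, 243.8])]
scene red [([493, 219, 8, 6, 36], [496.4, 221.6]), ([374, 265, 22, 8, 85], [386.2, 268.0]), ([435, 270, 19, 7, 58], [443.0, 274.0])]
```

View pics/tz.png

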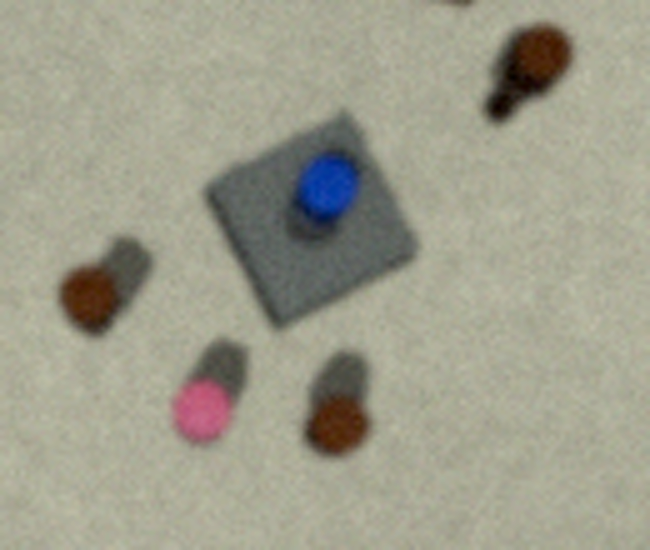

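View pics/tm.png

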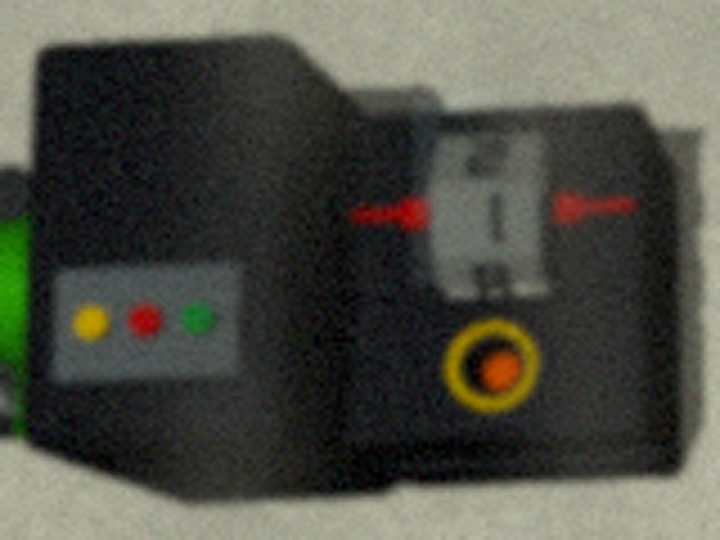

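View pics/sm.png

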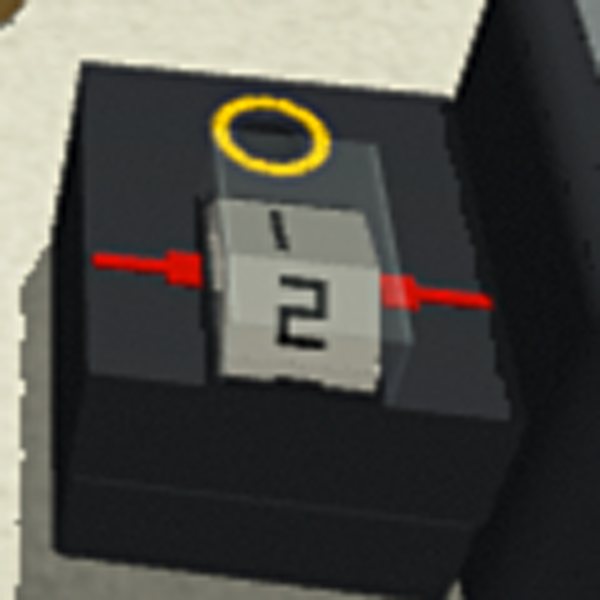

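Run:
```python
from h import *
T=bot.camera_params('top');S=bot.camera_params('scene')
cs=np.array([(207,190),(345,112),(418,250),(280,325)])/5+[250,190]
P=[atz(T,c,.05) for c in cs]; print(np.round(P,4),np.mean(P,0)); print([np.linalg.norm(P[i]-P[i-1]).round(4) for i in range(4)])
print('stylus top',atz(T,(250+330/5,190+182/5),.146), 'scene', atz(S,(241.5,183),.146))
print('well top',atz(T,(149,196.2),.105),'scene',atz(S,(409,242.3),.105))
for n,u in (('b1',(90,295)),('pink',(203,408)),('b2',(338,425)),('b3',(540,52))): print(n,atz(T,(250+u[0]/5,190+u[1]/5),.14))
# machine: marks ends
for u in ((350,214),(425,212),(555,208),(635,205)): print(atz(T,(40+u[0]/4.5,115+u[1]/4.5),.105))
for u in ((92,260),(203,268),(382,290),(492,302)): print('s',atz(S,(355+u[0]/5,215+u[1]/5),.105))
print('cap',[atz(T,(40+502/4.5,115+370/4.5),z) for z in (.08,.09)])
for n,z in (('parcel',.06),('tape',.048),('label',.055)):pass
```

```text
[[ 0.5479 -0.1826  0.05  ]
 [ 0.5837 -0.2434  0.05  ]
 [ 0.5226 -0.2757  0.05  ]
 [ 0.4887 -0.2152  0.05  ]] [ 0.53573479 -0.22922013  0.05      ]
[np.float64(0.0675), np.float64(0.0706), np.float64(0.0691), np.float64(0.0693)]
stylus top [ 0.53849619 -0.23007551  0.146     ] scene [ 0.53625345 -0.2294064   0.146     ]
well top [0.60364638 0.12003028 0.105     ] scene [0.6063936  0.11845045 0.105     ]
b1 [ 0.49220159 -0.13439666  0.14      ]
pink [ 0.44778633 -0.18021606  0.14      ]
b2 [ 0.44182467 -0.2339709   0.14      ]
b3 [ 0.5941511  -0.31601298  0.14      ]
[0.67592771 0.19095385 0.105     ]
[0.67744511 0.15546272 0.105     ]
[0.68033887 0.09390848 0.105     ]
[0.68238542 0.05600735 0.105     ]
s [0.68415172 0.0554291  0.105     ]
s [0.68009922 0.09358134 0.105     ]
s [0.67805007 0.15391134 0.105     ]
s [0.67609289 0.19025604 0.105     ]
cap [array([0.60652812, 0.12139679, 0.08      ]), array([0.6045272, 0.1186426, 0.09     ])]
```

```bash
python3 -m jog '[{"rotation":[0,0,6],"travel":[44,30,8],"jaw":1},{"rotation":[0,0,6],"travel":[46,37,8],"jaw":1},{"rotation":[0,0,6],"travel":[46,37,8],"jaw":1},{"rotation":[0,0,6],"travel":[46,37,4],"jaw":1},{"rotation":[0,0,6],"travel":[46,37,4],"jaw":1},{"rotation":[0,0,6],"travel":[46,37,0],"jaw":1},{"rotation":[0,0,6],"travel":[46,37,0],"jaw":1},{"rotation":[0,0,6],"travel":[46,37,0],"jaw":1}]'
python3 - <<'E'
from h import *
o=bot.get_obs();print(o['ee_pos'],o['tcp_rot'],o['time'])
W=bot.camera_params('wrist');cv2.imwrite('pics/w1.png',bot.camera('wrist')[:,:,::-1])
import pickle;pickle.dump(W,open('w1.pkl','wb'))
E
```

```text
time: 1.9
ee_pos: [0.5335, -0.2338, 0.2305]
tcp_rot: [-90.0, -0.0, -24.2]
wrist_force: [-0.4, -0.5, 0.2]
opening: 0.0852
[ 0.53349181 -0.23384335  0.23054705] [-9.00050695e+01 -3.09748967e-02 -2.42197577e+01] 1.9
```

View pics/w1.png

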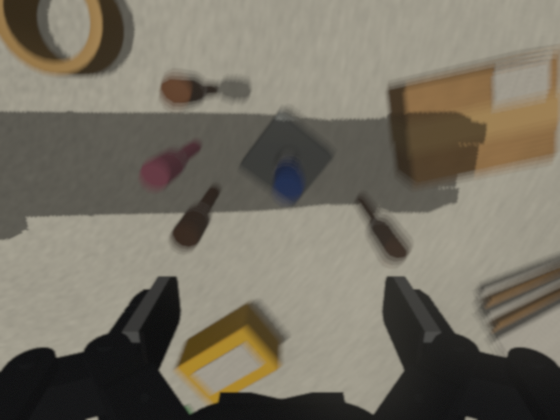

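Run:
```python
from h import *
o=bot.get_obs();print(o['ee_pos'])
W=bot.camera_params('wrist');im=bot.camera('wrist')[:,:,::-1]
cv2.imwrite('pics/w2.png',cv2.convertScaleAbs(cv2.resize(im[90:230,210:370],None,fx=5,fy=4.2857*7/6,interpolation=cv2.INTER_CUBIC)[:600],alpha=2.2))
for X in ((.537,-.230,.148),(.537,-.230,.093),(.536,-.229,.05)): 
    print(np.round(proj(W,X),1))
```

```text
[ 0.53762535 -0.22965882  0.22920035]
[280.3 201.3]
[280.4 182.7]
[279.1 171.4]
```

View pics/w2.png

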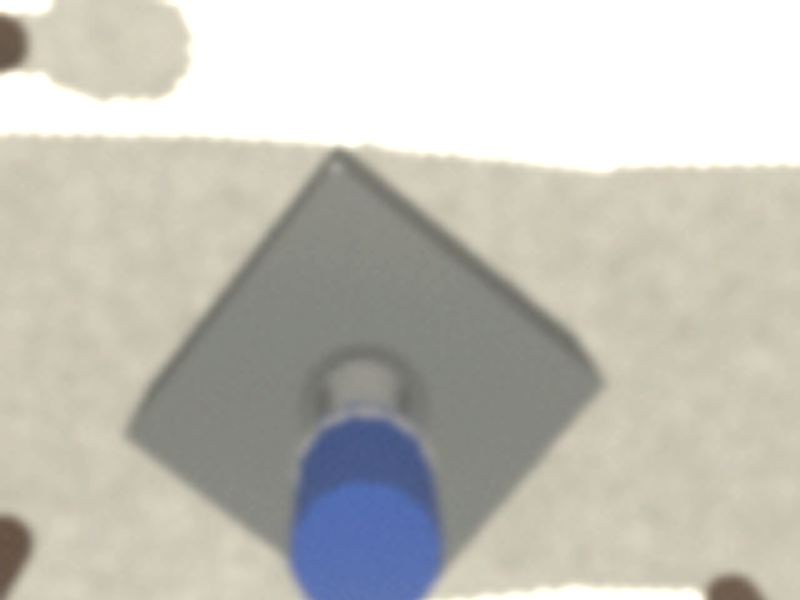

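Run:
```python
from h import *
W=bot.camera_params('wrist')
print(atz(W,(283.2,200),.148),atz(W,(282.6,169.6),.05))
```

```text
[ 0.53702086 -0.23199539  0.148     ] [ 0.53743134 -0.23092065  0.05      ]
```

```bash
python3 -m jog '[{"rotation":[0,0,0],"travel":[-0.5,-1,-30],"jaw":1},{"rotation":[0,0,0],"travel":[0,0,-40],"jaw":1},{"rotation":[0,0,0],"travel":[0,0,-40],"jaw":1},{"rotation":[0,0,0],"travel":[0,0,-20],"jaw":1},{"rotation":[0,0,0],"travel":[0,0,0],"jaw":1}]' 100; python3 -m jog '[{"rotation":[0,0,0],"travel":[0,0,0],"jaw":0},{"rotation":[0,0,0],"travel":[0,0,0],"jaw":-1},{"rotation":[0,0,0],"travel":[0,0,0],"jaw":-1},{"rotation":[0,0,0],"travel":[0,0,0],"jaw":-1},{"rotation":[0,0,0],"travel":[0,0,0],"jaw":-1}]' 100
python3 - <<'E'
from h import *
print(bot.get_obs()['ee_pos'])
E
```

```text
time: 2.62
ee_pos: [0.5303, -0.2363, 0.0989]
tcp_rot: [-90.0, 0.2, -24.5]
wrist_force: [0.1, -0.2, 0.6]
opening: 0.0855
time: 3.25
ee_pos: [0.5321, -0.2365, 0.1015]
tcp_rot: [-90.0, -0.1, -24.4]
wrist_force: [0.4, 0.7, 6.4]
opening: 0.0194
[ 0.53213784 -0.23654819  0.10147228]
```

Run:
```python
from h import *
o=bot.get_obs();print(o['ee_pos'],o['opening'],o['wrist_force'],o['torque'],o['qd'])
W=bot.camera_params('wrist');im=bot.camera('wrist')[:,:,::-1]
cv2.imwrite('pics/w3.png',cv2.convertScaleAbs(im,alpha=1.6))
im=bot.camera('scene')[:,:,::-1]
cv2.imwrite('pics/s3.png',cv2.resize(im[60:270,170:390],None,fx=3,fy=2.8))
o=bot.get_obs();print(o['ee_pos'],o['opening'],o['wrist_force'],o['torque'],o['time'])
```

```text
[ 0.53213784 -0.23654819  0.10147228] 0.0193788742506472 [0.41168162 0.73718058 6.42593953] [-0.00615218 -0.02661617  0.02461629] [-0.04737717 -0.12649077 -0.00244129 -0.0737973  -0.05589844  0.04370854]
[ 0.53214078 -0.23653787  0.10145831] 0.01902989791459603 [0.04414604 0.48227781 5.79641696] [-0.0142301   0.00636312  0.01778341] 3.35
```

View pics/w3.png

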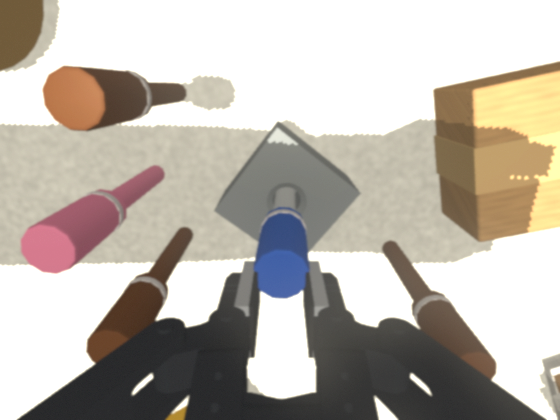

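View pics/s3.png

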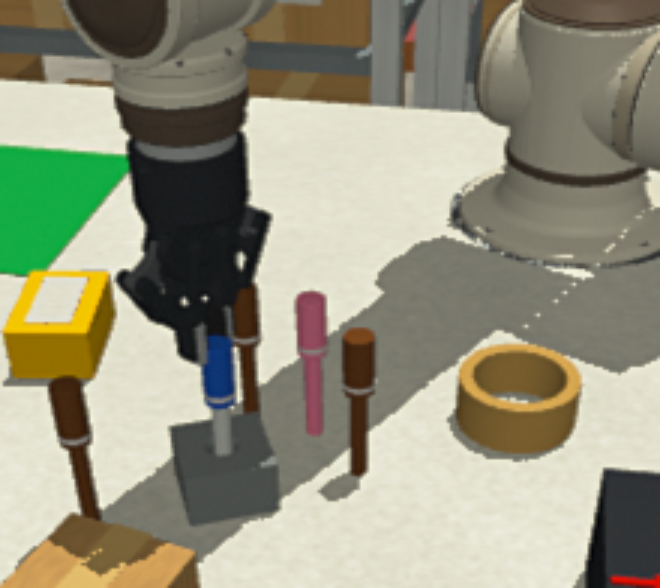

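Run:
```python
from h import *
W=bot.camera_params('wrist');S=bot.camera_params('scene')
print(atz(W,(282,274),.148),atz(W,(286,196),.05))
im=cv2.imread('pics/s3.png')
print('scene handle bottom ring',atz(S,(170+219/3,60+400/2.8),.093))
for X in ((.537,-.231,.148),(.532,-.2365,.1205),(.532,-.2365,.1015)): print(np.round(proj(W,X),1),np.round(proj(S,X),1))
```

```text
[ 0.53629524 -0.22809534  0.148     ] [ 0.54051536 -0.22648387  0.05      ]
scene handle bottom ring [ 0.53654968 -0.23000337  0.093     ]
[286.5 279.1] [240.6 182.3]
[280.8 262.9] [239.8 191.2]
[280.7 246.4] [240.5 198.2]
```

```bash
python3 -m jog '[{"rotation":[0,0,0],"travel":[0,0,0],"jaw":0},{"rotation":[0,0,0],"travel":[0,0,0],"jaw":0},{"rotation":[0,0,0],"travel":[3.5,7.3,0],"jaw":0},{"rotation":[0,0,0],"travel":[0,0,0],"jaw":0},{"rotation":[0,0,0],"travel":[0,0,0],"jaw":-1},{"rotation":[0,0,0],"travel":[0,0,0],"jaw":-1},{"rotation":[0,0,0],"travel":[0,0,0],"jaw":-1},{"rotation":[0,0,0],"travel":[0,0,0],"jaw":-1}]' 100;  python3 - <<'E'
from h import *
o=bot.get_obs();print(o['ee_pos'],o['opening'],o['wrist_force'],o['torque'],o['qd'])
W=bot.camera_params('wrist');im=bot.camera('wrist')[:,:,::-1]
cv2.imwrite('pics/w4.png',cv2.convertScaleAbs(im[120:360,140:460],alpha=1.6))
o=bot.get_obs();print(o['ee_pos'],o['opening'],o['wrist_force'],o['torque'],o['time'])
E
```

```text
time: 4.35
ee_pos: [0.5353, -0.2292, 0.1008]
tcp_rot: [-90.0, -0.0, -24.4]
wrist_force: [0.0, -0.6, 4.9]
opening: 0.02
[ 0.53530091 -0.22918628  0.10075439] 0.01998225298923545 [ 0.03559183 -0.64735392  4.94515264] [-0.06439132 -0.14324967  0.03217419] [ 0.06531186 -0.02102005 -0.02778107  0.03055251  0.01284284  0.01933509]
[ 0.5353148  -0.22916557  0.10076102] 0.020283382431082006 [0.61086558 0.16998493 4.45998759] [-0.08162081 -0.12811821 -0.00471376] 4.4
```

View pics/w4.png

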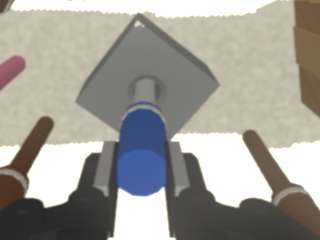

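```bash
python3 -m jog '[{"rotation":[0,0,0],"travel":[0,0,10],"jaw":-1},{"rotation":[0,0,0],"travel":[0,0,25],"jaw":-1},{"rotation":[0,0,0],"travel":[0,0,40],"jaw":-1},{"rotation":[0,0,0],"travel":[0,0,40],"jaw":-1},{"rotation":[0,0,0],"travel":[0,0,30],"jaw":-1},{"rotation":[0,0,0],"travel":[0,0,10],"jaw":-1},{"rotation":[0,0,0],"travel":[0,0,0],"jaw":-1},{"rotation":[0,0,0],"travel":[0,0,0],"jaw":-1}]' 100;  python3 - <<'E'
from h import *
import pickle
o=bot.get_obs();print(o['ee_pos'],o['tcp_rot'],o['opening'],o['wrist_force'],o['torque'])
W=bot.camera_params('wrist');im=bot.camera('wrist')[:,:,::-1]
cv2.imwrite('pics/w5.png',cv2.convertScaleAbs(cv2.resize(im[150:330,180:380],None,fx=3.2,fy=3.2),alpha=1.3))
im=bot.camera('scene')[:,:,::-1]; S=bot.camera_params('scene')
cv2.imwrite('pics/s5.png',im)
cv2.imwrite('pics/s5z.png',cv2.resize(im[90:230,190:290],None,fx=4,fy=4,interpolation=cv2.INTER_CUBIC))
p=o['ee_pos']
for d in(-.0928,-.0078,.047): print(np.round(proj(W,p+[0,0,d]),1),np.round(proj(S,p+[0,0,d]),1))
E
```

```text
time: 5.4
ee_pos: [0.5347, -0.2289, 0.2538]
tcp_rot: [-90.0, 0.1, -24.4]
wrist_force: [0.6, -1.1, -1.1]
opening: 0.0198
[ 0.53473845 -0.22887333  0.25378069] [-90.00216717   0.13489553 -24.42699749] 0.01981718771866208 [ 0.56972054 -1.14725899 -1.13695688] [0.01237731 0.00167305 0.03398109]
[281.1 195.9] [241.4 176.7]
[281.  240.4] [238.2 140.7]
[280.7 294.6] [235.8 114.8]
```

View pics/w5.png

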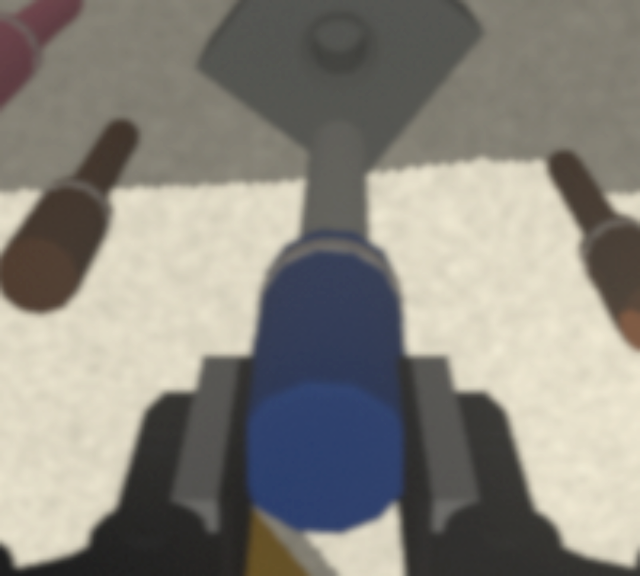

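View pics/s5z.png

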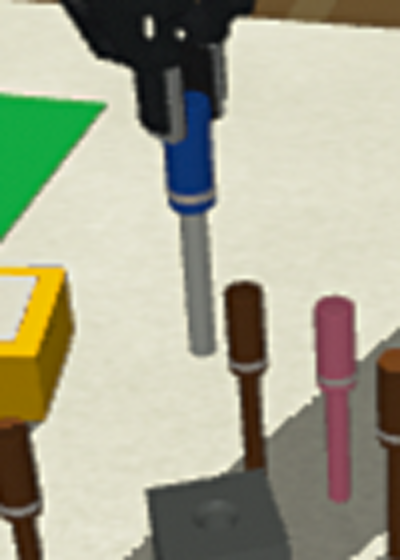

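```bash
python3 -m jog '[{"rotation":[0,0,0],"travel":[4,20,0],"jaw":-1},{"rotation":[0,0,0],"travel":[10,55,0],"jaw":-1},{"rotation":[0,0,0],"travel":[11,56,0],"jaw":-1},{"rotation":[0,0,0],"travel":[11,56,0],"jaw":-1},{"rotation":[0,0,0],"travel":[11,56,0],"jaw":-1},{"rotation":[0,0,0],"travel":[11,56,0],"jaw":-1},{"rotation":[0,0,0],"travel":[8,40,0],"jaw":-1},{"rotation":[0,0,0],"travel":[2,10,0],"jaw":-1}]'; python3 -m jog '[{"rotation":[0,0,0],"travel":[0,0,0],"jaw":-1},{"rotation":[0,0,0],"travel":[0,0,0],"jaw":-1},{"rotation":[0,0,0],"travel":[0,0,0],"jaw":-1}]';  python3 - <<'E'
from h import *
import pickle
o=bot.get_obs();print(o['ee_pos'],o['tcp_rot'],o['opening'],o['wrist_force'],o['torque'])
W=bot.camera_params('wrist');im=bot.camera('wrist')[:,:,::-1]
cv2.imwrite('pics/w6.png',im)
cv2.imwrite('pics/w6z.png',cv2.convertScaleAbs(cv2.resize(im[120:320,180:380],None,fx=3,fy=3),alpha=1.6))
im=bot.camera('scene')[:,:,::-1]; S=bot.camera_params('scene')
cv2.imwrite('pics/s6.png',im)
cv2.imwrite('pics/s6z.png',cv2.resize(im[140:300,360:470],None,fx=3.7,fy=3.7,interpolation=cv2.INTER_CUBIC))
im=bot.camera('top')[:,:,::-1]
cv2.imwrite('pics/t6z.png',cv2.convertScaleAbs(cv2.resize(im[115:235,40:200],None,fx=4.5,fy=4.5,interpolation=cv2.INTER_CUBIC),alpha=1.8))
p=o['ee_pos']
for d in(-.0928,-.0078,.047): print(np.round(proj(W,p+[0,0,d]),1),np.round(proj(S,p+[0,0,d]),1))
print(bot.get_obs()['time'])
E
```

```text
time: 6.5
ee_pos: [0.6027, 0.1233, 0.2545]
tcp_rot: [-90.0, 0.1, -24.2]
wrist_force: [0.5, 0.0, -0.7]
opening: 0.0198
time: 6.88
ee_pos: [0.603, 0.1189, 0.2557]
tcp_rot: [-90.0, -0.0, -24.5]
wrist_force: [-0.3, -0.7, -1.1]
opening: 0.0202
[0.60303389 0.11885249 0.25569374] [-8.99947987e+01 -2.11388285e-02 -2.45084604e+01] 0.020178711165192792 [-0.30625189 -0.71387818 -1.11011146] [ 0.013259   -0.01660241 -0.0071488 ]
[280.9 195.9] [415.2 217.6]
[281.  240.4] [425.2 178.6]
[281.1 294.6] [432.6 149.9]
7.025
```

View pics/w6z.png

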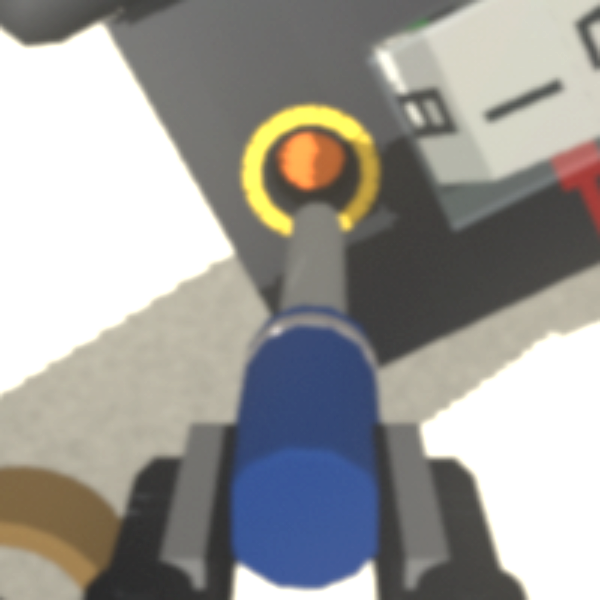

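View pics/s6z.png

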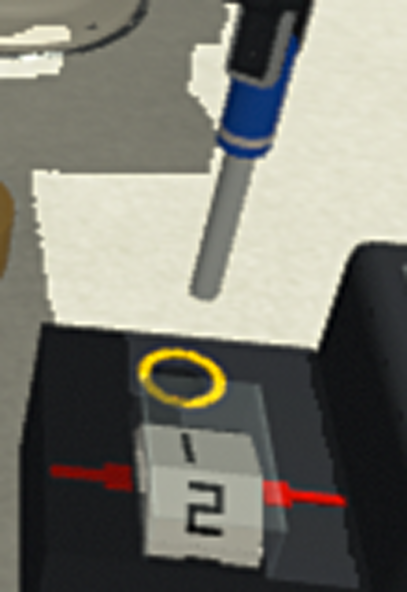

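View pics/t6z.png

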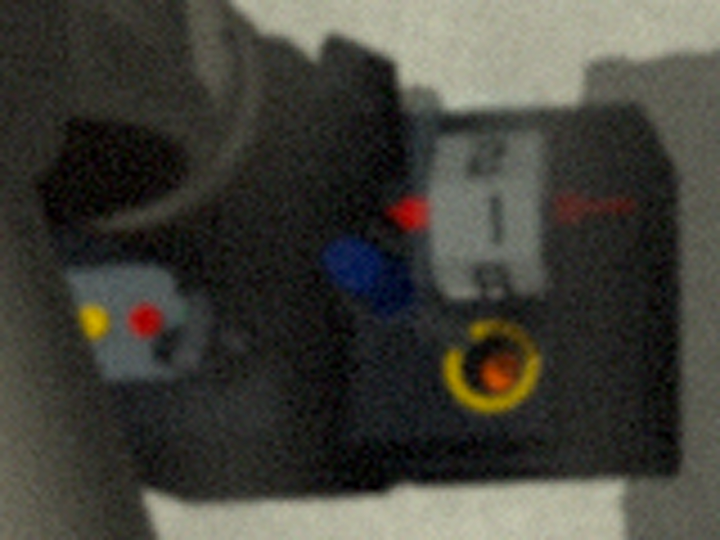

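Run:
```python
from h import *
W=bot.camera_params('wrist');S=bot.camera_params('scene')
print(bot.get_obs()['ee_pos'])
print('wrist well',atz(W,(283.7,177),.105),'tip',atz(W,(285.7,194),.163))
print('scene well',atz(S,(409.2,242.2),.105),'tip',atz(S,(415.4,218.3),.163))
```

```text
[0.60309551 0.119233   0.25558077]
wrist well [0.60590383 0.11887481 0.105     ] tip [0.60723027 0.11914481 0.163     ]
scene well [0.6060364  0.11882529 0.105     ] tip [0.60497956 0.11910303 0.163     ]
```

```bash
python3 -m jog '[{"rotation":[0,0,0],"travel":[0,0,-20],"jaw":-1},{"rotation":[0,0,0],"travel":[0,0,-22],"jaw":-1},{"rotation":[0,0,0],"travel":[0,0,-14],"jaw":-1},{"rotation":[0,0,0],"travel":[0,0,-10],"jaw":-1},{"rotation":[0,0,0],"travel":[0,0,0],"jaw":-1},{"rotation":[0,0,0],"travel":[0,0,0],"jaw":-1}]' 120; python3 -m jog '[{"rotation":[0,0,0],"travel":[0,0,-3],"jaw":-1},{"rotation":[0,0,0],"travel":[0,0,0],"jaw":-1}]'; python3 -m jog '[{"rotation":[0,0,0],"travel":[0,0,-3],"jaw":-1},{"rotation":[0,0,0],"travel":[0,0,0],"jaw":-1}]'
```

```text
time: 7.78
ee_pos: [0.6033, 0.12, 0.1902]
tcp_rot: [-90.0, -0.0, -24.4]
wrist_force: [0.7, 0.5, -0.4]
opening: 0.0191
time: 8.02
ee_pos: [0.6031, 0.12, 0.1864]
tcp_rot: [-90.0, -0.0, -24.4]
wrist_force: [0.8, 0.4, -0.5]
opening: 0.0193
time: 8.28
ee_pos: [0.603, 0.1199, 0.1831]
tcp_rot: [-90.0, 0.0, -24.4]
wrist_force: [0.3, 0.1, -1.1]
opening: 0.0193
```

```bash
python3 -m jog '[{"rotation":[0,0,0],"travel":[0,0,-3],"jaw":-1},{"rotation":[0,0,0],"travel":[0,0,0],"jaw":-1}]'; python3 -m jog '[{"rotation":[0,0,0],"travel":[0,0,-3],"jaw":-1},{"rotation":[0,0,0],"travel":[0,0,0],"jaw":-1}]'; python3 -m jog '[{"rotation":[0,0,0],"travel":[0,0,-3],"jaw":-1},{"rotation":[0,0,0],"travel":[0,0,0],"jaw":-1}]'
```

```text
time: 8.52
ee_pos: [0.603, 0.12, 0.18]
tcp_rot: [-90.0, 0.0, -24.4]
wrist_force: [0.6, 0.8, 0.5]
opening: 0.0194
time: 8.78
ee_pos: [0.603, 0.12, 0.1771]
tcp_rot: [-90.0, 0.0, -24.4]
wrist_force: [-0.6, -0.2, -0.8]
opening: 0.0192
time: 9.02
ee_pos: [0.6032, 0.12, 0.1745]
tcp_rot: [-90.0, -0.0, -24.4]
wrist_force: [0.2, 0.0, 2.9]
opening: 0.0195
```

```bash
python3 -m jog '[{"rotation":[0,0,0],"travel":[0,0,-5],"jaw":-1},{"rotation":[0,0,0],"travel":[0,0,-5],"jaw":-1},{"rotation":[0,0,0],"travel":[0,0,0],"jaw":-1}]'; python3 -m jog '[{"rotation":[0,0,0],"travel":[0,0,-3],"jaw":-1},{"rotation":[0,0,0],"travel":[0,0,0],"jaw":-1}]'; python3 -m jog '[{"rotation":[0,0,0],"travel":[0,0,-2],"jaw":-1},{"rotation":[0,0,0],"travel":[0,0,0],"jaw":-1}]'
```

```text
time: 9.4
ee_pos: [0.6032, 0.12, 0.1645]
tcp_rot: [-90.0, -0.0, -24.4]
wrist_force: [-0.3, -0.7, 4.8]
opening: 0.0195
time: 9.65
ee_pos: [0.6033, 0.12, 0.1619]
tcp_rot: [-90.0, -0.1, -24.4]
wrist_force: [-0.4, 1.0, 6.3]
opening: 0.0195
time: 9.9
ee_pos: [0.6033, 0.1201, 0.16]
tcp_rot: [-90.0, -0.1, -24.4]
wrist_force: [-0.9, 0.4, 6.8]
opening: 0.0192
```

```bash
python3 -m jog '[{"rotation":[0,0,0],"travel":[0,0,-1.5],"jaw":-1},{"rotation":[0,0,0],"travel":[0,0,0],"jaw":-1}]'; python3 -m jog '[{"rotation":[0,0,0],"travel":[0,0,-1],"jaw":-1},{"rotation":[0,0,0],"travel":[0,0,0],"jaw":-1}]'
```

```text
time: 10.15
ee_pos: [0.6033, 0.1201, 0.1586]
tcp_rot: [-89.9, -0.1, -24.4]
wrist_force: [-0.5, 0.2, 6.8]
opening: 0.0195
time: 10.4
ee_pos: [0.6035, 0.1202, 0.1582]
tcp_rot: [-89.9, -0.1, -24.4]
wrist_force: [-1.0, 0.0, 10.0]
opening: 0.0195
```

```bash
python3 -m jog '[{"rotation":[0,0,0],"travel":[0,0,-1],"jaw":-1},{"rotation":[0,0,0],"travel":[0,0,0],"jaw":-1}]'
python3 - <<'E'
from h import *
cv2.imwrite('pics/s7z.png',cv2.resize(bot.camera('scene')[230:310,370:460,::-1],None,fx=6,fy=6,interpolation=cv2.INTER_CUBIC))
E
```

```text
time: 10.65
ee_pos: [0.6036, 0.1203, 0.1576]
tcp_rot: [-89.9, -0.1, -24.4]
wrist_force: [-2.2, 0.3, 12.5]
opening: 0.0194
```

View pics/s7z.png

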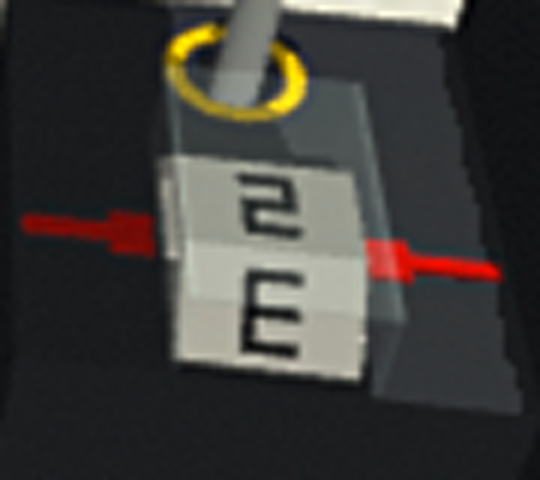

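```bash
python3 -m jog '[{"rotation":[0,0,0],"travel":[0,0,-1],"jaw":-1},{"rotation":[0,0,0],"travel":[0,0,0],"jaw":-1},{"rotation":[0,0,0],"travel":[0,0,0],"jaw":-1}]'; python3 -m jog '[{"rotation":[0,0,0],"travel":[0,0,6],"jaw":-1},{"rotation":[0,0,0],"travel":[0,0,9],"jaw":-1},{"rotation":[0,0,0],"travel":[0,0,9],"jaw":-1},{"rotation":[0,0,0],"travel":[0,0,0],"jaw":-1},{"rotation":[0,0,0],"travel":[0,0,0],"jaw":-1}]';python3 - <<'E'
from h import *
cv2.imwrite('pics/s8z.png',cv2.resize(bot.camera('scene')[230:310,370:460,::-1],None,fx=6,fy=6,interpolation=cv2.INTER_CUBIC))
E
```

```text
time: 11.08
ee_pos: [0.6037, 0.1203, 0.1571]
tcp_rot: [-89.9, -0.2, -24.4]
wrist_force: [-2.0, 0.1, 14.9]
opening: 0.0191
time: 11.7
ee_pos: [0.6029, 0.12, 0.1781]
tcp_rot: [-90.0, 0.1, -24.4]
wrist_force: [-0.0, -0.6, -0.9]
opening: 0.0196
```

View pics/s8z.png

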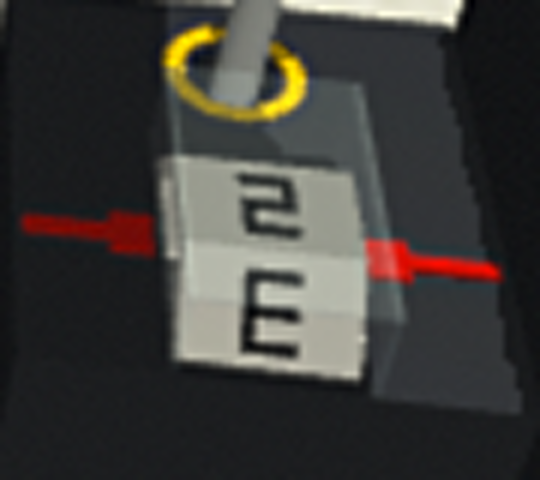

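```bash
python3 -m jog '[{"rotation":[0,0,0],"travel":[0,0,-7],"jaw":-1},{"rotation":[0,0,0],"travel":[0,0,-7],"jaw":-1},{"rotation":[0,0,0],"travel":[0,0,-5],"jaw":-1},{"rotation":[0,0,0],"travel":[0,0,-2],"jaw":-1},{"rotation":[0,0,0],"travel":[0,0,-1.5],"jaw":-1},{"rotation":[0,0,0],"travel":[0,0,-1],"jaw":-1},{"rotation":[0,0,0],"travel":[0,0,0],"jaw":-1}]'; python3 -m jog '[{"rotation":[0,0,0],"travel":[0,0,-0.5],"jaw":-1},{"rotation":[0,0,0],"travel":[0,0,0],"jaw":-1},{"rotation":[0,0,0],"travel":[0,0,0],"jaw":-1}]'
```

```text
time: 12.62
ee_pos: [0.6036, 0.1203, 0.1572]
tcp_rot: [-89.9, -0.1, -24.4]
wrist_force: [-2.5, 0.5, 14.1]
opening: 0.0191
time: 13.0
ee_pos: [0.6036, 0.1204, 0.157]
tcp_rot: [-89.9, -0.2, -24.4]
wrist_force: [-2.2, 0.3, 14.4]
opening: 0.0194
```

```bash
python3 -m jog '[{"rotation":[0,0,0],"travel":[0,0,6],"jaw":-1},{"rotation":[0,0,0],"travel":[0,0,9],"jaw":-1},{"rotation":[0,0,0],"travel":[0,0,9],"jaw":-1},{"rotation":[0,0,0],"travel":[0,0,0],"jaw":-1},{"rotation":[0,0,0],"travel":[0,0,0],"jaw":-1}]';python3 - <<'E'
from h import *
cv2.imwrite('pics/s9z.png',cv2.resize(bot.camera('scene')[230:310,370:460,::-1],None,fx=6,fy=6,interpolation=cv2.INTER_CUBIC))
E
```

```text
time: 13.62
ee_pos: [0.6029, 0.12, 0.1781]
tcp_rot: [-90.0, 0.1, -24.4]
wrist_force: [0.7, 0.1, -0.2]
opening: 0.0193
```

View pics/s9z.png

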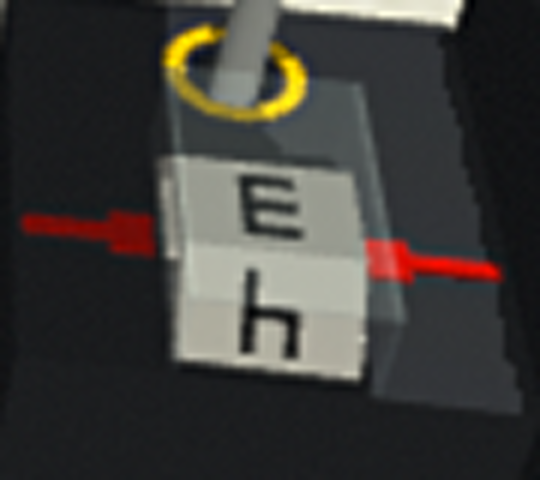

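The picture shows the 3 (seen upside-down) on top at about (270,205) in the crop, level with the marks, and the 4 next.

```bash
python3 -m jog '[{"rotation":[0,0,0],"travel":[0,0,-7],"jaw":-1},{"rotation":[0,0,0],"travel":[0,0,-7],"jaw":-1},{"rotation":[0,0,0],"travel":[0,0,-5],"jaw":-1},{"rotation":[0,0,0],"travel":[0,0,-2],"jaw":-1},{"rotation":[0,0,0],"travel":[0,0,-1.5],"jaw":-1},{"rotation":[0,0,0],"travel":[0,0,-1.8],"jaw":-1},{"rotation":[0,0,0],"travel":[0,0,0],"jaw":-1},{"rotation":[0,0,0],"travel":[0,0,0],"jaw":-1}]'; python3 -m jog '[{"rotation":[0,0,0],"travel":[0,0,6.3],"jaw":-1},{"rotation":[0,0,0],"travel":[0,0,9],"jaw":-1},{"rotation":[0,0,0],"travel":[0,0,9],"jaw":-1},{"rotation":[0,0,0],"travel":[0,0,0],"jaw":-1},{"rotation":[0,0,0],"travel":[0,0,0],"jaw":-1}]';python3 - <<'E'
from h import *
cv2.imwrite('pics/s10z.png',cv2.resize(bot.camera('scene')[230:310,370:460,::-1],None,fx=6,fy=6,interpolation=cv2.INTER_CUBIC))
E
```

```text
time: 14.68
ee_pos: [0.6036, 0.1204, 0.1568]
tcp_rot: [-89.8, -0.2, -24.4]
wrist_force: [-2.3, 1.1, 15.5]
opening: 0.0194
time: 15.3
ee_pos: [0.6029, 0.12, 0.1781]
tcp_rot: [-90.0, 0.1, -24.4]
wrist_force: [0.2, -0.4, -1.2]
opening: 0.0196
```

View pics/s10z.png

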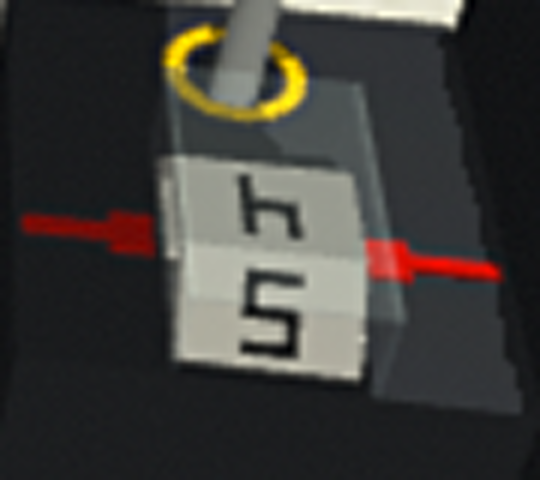

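The 4 is on top now, level with the marks, and the 5 is next. Two more presses are needed.

```bash
python3 -m jog '[{"rotation":[0,0,0],"travel":[0,0,-7],"jaw":-1},{"rotation":[0,0,0],"travel":[0,0,-7],"jaw":-1},{"rotation":[0,0,0],"travel":[0,0,-5],"jaw":-1},{"rotation":[0,0,0],"travel":[0,0,-2],"jaw":-1},{"rotation":[0,0,0],"travel":[0,0,-1.5],"jaw":-1},{"rotation":[0,0,0],"travel":[0,0,-1.8],"jaw":-1},{"rotation":[0,0,0],"travel":[0,0,0],"jaw":-1},{"rotation":[0,0,0],"travel":[0,0,0],"jaw":-1}]'; python3 -m jog '[{"rotation":[0,0,0],"travel":[0,0,6.3],"jaw":-1},{"rotation":[0,0,0],"travel":[0,0,9],"jaw":-1},{"rotation":[0,0,0],"travel":[0,0,9],"jaw":-1},{"rotation":[0,0,0],"travel":[0,0,0],"jaw":-1},{"rotation":[0,0,0],"travel":[0,0,0],"jaw":-1}]';python3 - <<'E'
from h import *
cv2.imwrite('pics/s11z.png',cv2.resize(bot.camera('scene')[230:310,370:460,::-1],None,fx=6,fy=6,interpolation=cv2.INTER_CUBIC))
E
```

```text
time: 16.35
ee_pos: [0.6036, 0.1204, 0.1568]
tcp_rot: [-89.8, -0.2, -24.4]
wrist_force: [-2.2, 0.9, 14.8]
opening: 0.0192
time: 16.98
ee_pos: [0.6029, 0.12, 0.1781]
tcp_rot: [-90.0, 0.1, -24.4]
wrist_force: [0.2, -0.5, -0.7]
opening: 0.0193
```

View pics/s11z.png

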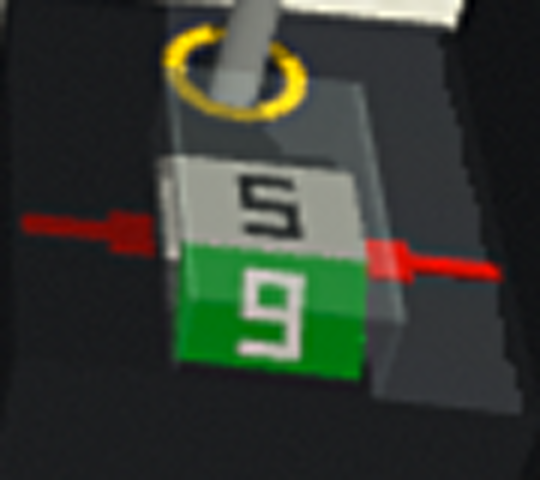

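The 5 is on top and the green 6 (upside-down in this view) is next. One more press.

```bash
python3 -m jog '[{"rotation":[0,0,0],"travel":[0,0,-7],"jaw":-1},{"rotation":[0,0,0],"travel":[0,0,-7],"jaw":-1},{"rotation":[0,0,0],"travel":[0,0,-5],"jaw":-1},{"rotation":[0,0,0],"travel":[0,0,-2],"jaw":-1},{"rotation":[0,0,0],"travel":[0,0,-1.5],"jaw":-1},{"rotation":[0,0,0],"travel":[0,0,-2],"jaw":-1},{"rotation":[0,0,0],"travel":[0,0,0],"jaw":-1},{"rotation":[0,0,0],"travel":[0,0,0],"jaw":-1}]'; python3 -m jog '[{"rotation":[0,0,0],"travel":[0,0,6.5],"jaw":-1},{"rotation":[0,0,0],"travel":[0,0,9],"jaw":-1},{"rotation":[0,0,0],"travel":[0,0,9],"jaw":-1},{"rotation":[0,0,0],"travel":[0,0,0],"jaw":-1},{"rotation":[0,0,0],"travel":[0,0,0],"jaw":-1}]';python3 - <<'E'
from h import *
cv2.imwrite('pics/s12z.png',cv2.resize(bot.camera('scene')[230:310,370:460,::-1],None,fx=6,fy=6,interpolation=cv2.INTER_CUBIC))
E
```

```text
time: 18.02
ee_pos: [0.6036, 0.1204, 0.1567]
tcp_rot: [-89.8, -0.2, -24.4]
wrist_force: [-3.1, 0.2, 16.1]
opening: 0.0187
time: 18.65
ee_pos: [0.6029, 0.12, 0.1781]
tcp_rot: [-90.0, 0.1, -24.4]
wrist_force: [-0.8, 0.0, -0.2]
opening: 0.0196
```

View pics/s12z.png

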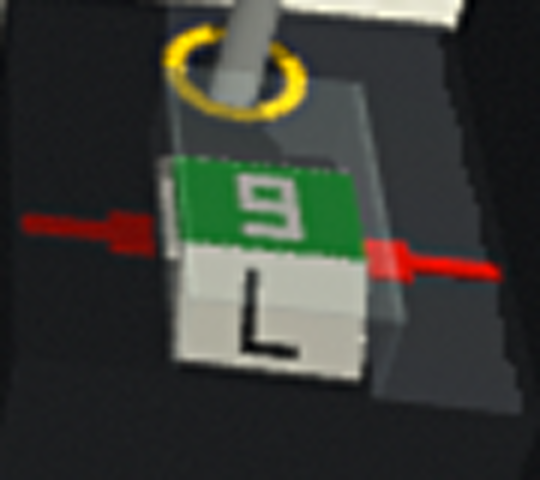

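```bash
python3 -m jog '[{"rotation":[0,0,0],"travel":[0,0,10],"jaw":-1},{"rotation":[0,0,0],"travel":[0,0,20],"jaw":-1},{"rotation":[0,0,0],"travel":[0,0,25],"jaw":-1},{"rotation":[0,0,0],"travel":[0,0,16],"jaw":-1},{"rotation":[0,0,0],"travel":[0,0,6],"jaw":-1},{"rotation":[0,0,0],"travel":[0,0,0],"jaw":-1}]'; python3 -m jog '[{"rotation":[0,0,0],"travel":[-4,-20,0],"jaw":-1},{"rotation":[0,0,0],"travel":[-10,-55,0],"jaw":-1},{"rotation":[0,0,0],"travel":[-11,-56,0],"jaw":-1},{"rotation":[0,0,0],"travel":[-11,-56,0],"jaw":-1},{"rotation":[0,0,0],"travel":[-11,-56,0],"jaw":-1},{"rotation":[0,0,0],"travel":[-11,-56,0],"jaw":-1},{"rotation":[0,0,0],"travel":[-8,-40,0],"jaw":-1},{"rotation":[0,0,0],"travel":[-2,-10,0],"jaw":-1}]'; python3 -m jog '[{"rotation":[0,0,0],"travel":[0,0,-10],"jaw":-1},{"rotation":[0,0,0],"travel":[0,0,-20],"jaw":-1},{"rotation":[0,0,0],"travel":[0,0,-18],"jaw":-1},{"rotation":[0,0,0],"travel":[0,0,-10],"jaw":-1},{"rotation":[0,0,0],"travel":[0,0,0],"jaw":-1},{"rotation":[0,0,0],"travel":[0,0,0],"jaw":-1},{"rotation":[0,0,0],"travel":[0,0,0],"jaw":-1}]';  python3 - <<'E'
from h import *
o=bot.get_obs();print(o['ee_pos'],o['tcp_rot'],o['wrist_force'])
W=bot.camera_params('wrist');im=bot.camera('wrist')[:,:,::-1]
cv2.imwrite('pics/w13.png',cv2.convertScaleAbs(cv2.resize(im[120:320,180:380],None,fx=3,fy=3),alpha=1.5))
im=bot.camera('scene')[:,:,::-1]; S=bot.camera_params('scene')
cv2.imwrite('pics/s13.png',cv2.resize(im[120:260,200:300],None,fx=4.2,fy=4.2,interpolation=cv2.INTER_CUBIC))
p=o['ee_pos']
for X in(p-[0,0,.0928],np.array([.537,-.230,.05])): print(np.round(proj(W,X),1),np.round(proj(S,X),1))
E
```

```text
time: 19.45
ee_pos: [0.6032, 0.12, 0.256]
tcp_rot: [-90.0, -0.0, -24.4]
wrist_force: [0.6, -0.1, -1.0]
opening: 0.019
time: 20.45
ee_pos: [0.5335, -0.2318, 0.2551]
tcp_rot: [-90.0, 0.1, -24.6]
wrist_force: [0.5, 0.5, -0.7]
opening: 0.0191
time: 21.32
ee_pos: [0.5354, -0.229, 0.1986]
tcp_rot: [-90.0, -0.1, -24.4]
wrist_force: [-0.4, 0.5, -0.9]
opening: 0.0192
[ 0.53537933 -0.22901896  0.19858943] [-8.99968509e+01 -5.93905496e-02 -2.44144272e+01] [-0.41598679  0.51672826 -0.8580912 ]
[280.7 195.9] [243.2 198. ]
[282.7 178.6] [244.3 218. ]
```

View pics/w13.png

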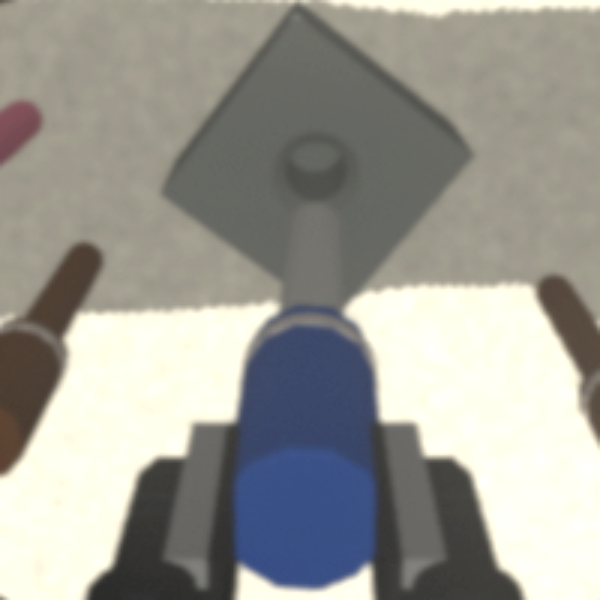

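View pics/s13.png

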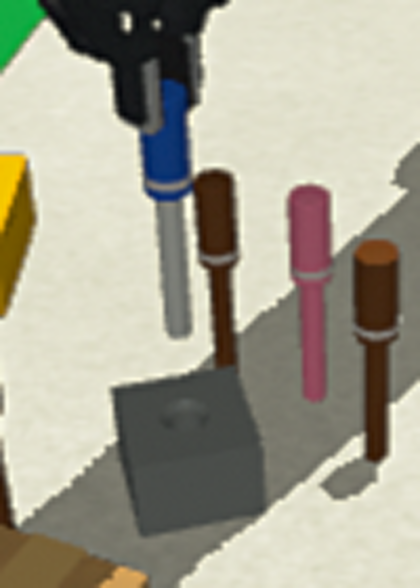

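Run:
```python
from h import *
W=bot.camera_params('wrist');S=bot.camera_params('scene')
print('wrist hole',atz(W,(285.3,175.3),.05),'tip',atz(W,(284.8,194),.1058))
print('scene hole',atz(S,(244,218.3),.05),'tip',atz(S,(242.4,198.5),.1058))
```

```text
wrist hole [ 0.54040611 -0.22812653  0.05      ] tip [ 0.53882955 -0.22892003  0.1058    ]
scene hole [ 0.53820129 -0.23039198  0.05      ] tip [ 0.53763081 -0.23007779  0.1058    ]
```

```bash
python3 -m jog '[{"rotation":[0,0,0],"travel":[1,0,-15],"jaw":-1},{"rotation":[0,0,0],"travel":[0,0,-20],"jaw":-1},{"rotation":[0,0,0],"travel":[0,0,-10],"jaw":-1},{"rotation":[0,0,0],"travel":[0,0,-5],"jaw":-1},{"rotation":[0,0,0],"travel":[0,0,-5],"jaw":-1},{"rotation":[0,0,0],"travel":[0,0,0],"jaw":-1},{"rotation":[0,0,0],"travel":[0,0,0],"jaw":-1}]'; python3 -m jog '[{"rotation":[0,0,0],"travel":[0,0,-5],"jaw":-1},{"rotation":[0,0,0],"travel":[0,0,-5],"jaw":-1},{"rotation":[0,0,0],"travel":[0,0,0],"jaw":-1}]'
```

```text
time: 22.3
ee_pos: [0.5363, -0.2291, 0.1434]
tcp_rot: [-90.0, -0.0, -24.4]
wrist_force: [0.8, -0.0, -0.5]
opening: 0.0193
time: 22.68
ee_pos: [0.5358, -0.2289, 0.1322]
tcp_rot: [-90.0, 0.1, -24.4]
wrist_force: [-0.8, -0.8, -1.0]
opening: 0.019
```

Tip about 10 mm inside the hole and no side force; continuing down.

```bash
python3 -m jog '[{"rotation":[0,0,0],"travel":[0,0,-8],"jaw":-1},{"rotation":[0,0,0],"travel":[0,0,-8],"jaw":-1},{"rotation":[0,0,0],"travel":[0,0,-6],"jaw":-1},{"rotation":[0,0,0],"travel":[0,0,-2],"jaw":-1},{"rotation":[0,0,0],"travel":[0,0,0],"jaw":-1}]'; python3 -m jog '[{"rotation":[0,0,0],"travel":[0,0,-4],"jaw":-1},{"rotation":[0,0,0],"travel":[0,0,0],"jaw":-1}]';python3 -m jog '[{"rotation":[0,0,0],"travel":[0,0,-2],"jaw":-1},{"rotation":[0,0,0],"travel":[0,0,0],"jaw":-1}]'
```

```text
time: 23.3
ee_pos: [0.5361, -0.229, 0.1088]
tcp_rot: [-90.0, 0.0, -24.4]
wrist_force: [0.4, 0.2, -0.1]
opening: 0.0193
time: 23.55
ee_pos: [0.536, -0.229, 0.1046]
tcp_rot: [-90.0, 0.0, -24.4]
wrist_force: [-0.4, 0.2, -0.3]
opening: 0.0195
time: 23.8
ee_pos: [0.536, -0.229, 0.1027]
tcp_rot: [-90.0, 0.0, -24.4]
wrist_force: [0.4, 0.4, -0.8]
opening: 0.0194
```

```bash
python3 -m jog '[{"rotation":[0,0,0],"travel":[0,0,-1.5],"jaw":-1},{"rotation":[0,0,0],"travel":[0,0,0],"jaw":-1}]';python3 -m jog '[{"rotation":[0,0,0],"travel":[0,0,-1],"jaw":-1},{"rotation":[0,0,0],"travel":[0,0,0],"jaw":-1}]'
```

```text
time: 24.05
ee_pos: [0.536, -0.229, 0.1013]
tcp_rot: [-90.0, 0.0, -24.4]
wrist_force: [-0.4, 0.1, 0.0]
opening: 0.0192
time: 24.3
ee_pos: [0.5362, -0.2291, 0.1009]
tcp_rot: [-90.0, -0.0, -24.4]
wrist_force: [-0.8, 0.1, 3.6]
opening: 0.019
```

```bash
python3 -m jog '[{"rotation":[0,0,0],"travel":[0,0,0],"jaw":-0.2},{"rotation":[0,0,0],"travel":[0,0,0],"jaw":0},{"rotation":[0,0,0],"travel":[0,0,0],"jaw":0.6},{"rotation":[0,0,0],"travel":[0,0,0],"jaw":1},{"rotation":[0,0,0],"travel":[0,0,0],"jaw":1},{"rotation":[0,0,0],"travel":[0,0,0],"jaw":1}]'; python3 -m jog '[{"rotation":[0,0,0],"travel":[0,0,20],"jaw":1},{"rotation":[0,0,0],"travel":[0,0,35],"jaw":1},{"rotation":[0,0,0],"travel":[0,0,40],"jaw":1},{"rotation":[0,0,0],"travel":[0,0,40],"jaw":1},{"rotation":[0,0,0],"travel":[0,0,15],"jaw":1},{"rotation":[0,0,0],"travel":[0,0,0],"jaw":1},{"rotation":[0,0,0],"travel":[0,0,0],"jaw":1}]'
python3 - <<'E'
from h import *
W=bot.camera_params('wrist');im=bot.camera('wrist')[:,:,::-1]
cv2.imwrite('pics/w14.png',cv2.convertScaleAbs(im,alpha=1.5))
im=bot.camera('scene')[:,:,::-1]
cv2.imwrite('pics/s14.png',im)
cv2.imwrite('pics/s14z.png',cv2.resize(im[160:260,190:290],None,fx=6,fy=6,interpolation=cv2.INTER_CUBIC))
S=bot.camera_params('scene')
for z in (.148,.093,.05): print(np.round(proj(S,(.537,-.230,z)),1),np.round(proj(W,(.537,-.230,z)),1))
E
```

```text
time: 25.05
ee_pos: [0.5361, -0.229, 0.1004]
tcp_rot: [-90.0, -0.0, -24.4]
wrist_force: [-0.0, -0.1, 1.0]
opening: 0.0851
time: 25.92
ee_pos: [0.5359, -0.2289, 0.2492]
tcp_rot: [-90.0, 0.1, -24.4]
wrist_force: [-0.5, 0.2, -0.3]
opening: 0.0856
[241.1 182.4] [282.8 193.4]
[242.9 203. ] [282.5 176.9]
[244.3 218. ] [282.4 167.1]
```

View pics/w14.png

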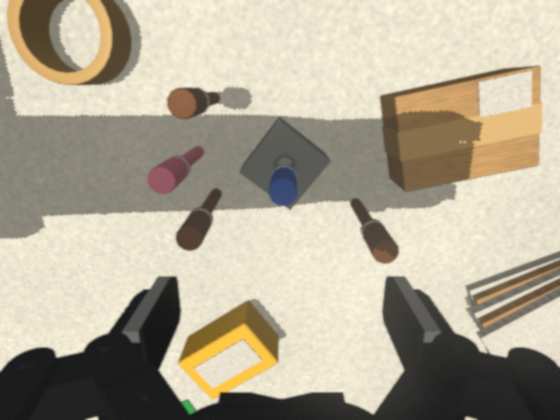

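View pics/s14.png

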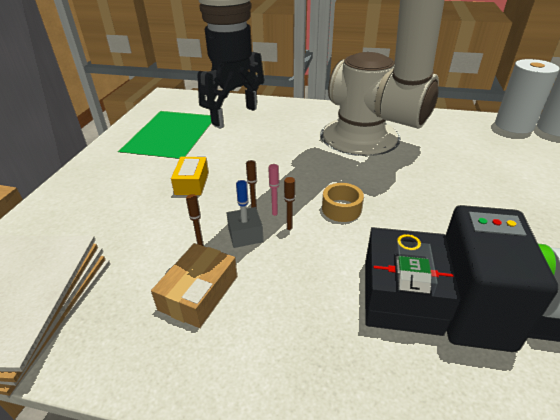

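View pics/s14z.png

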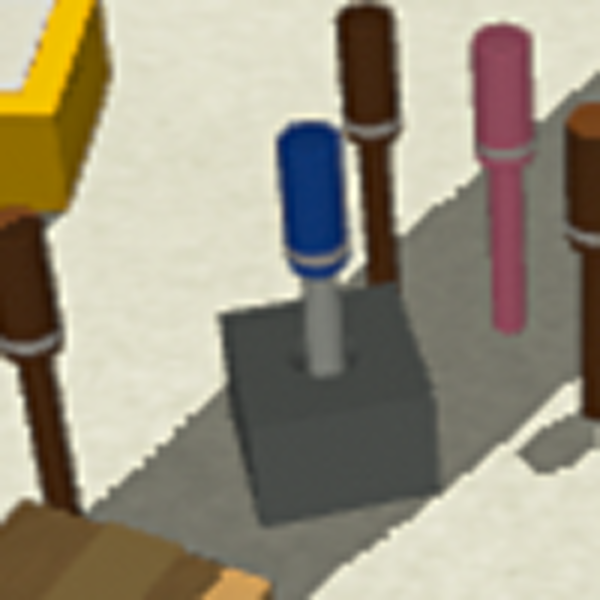

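```bash
python3 -c "
from workcell import bot
print(bot.get_obs()['time'],bot.job_done())"
```

```text
the job is handed in; nothing more can be done
26.025 None
```

The machine is set to programme 6 and the stylus is back upright in its stand. I handed the job in at 26.0 s, and no verdict was reported.

- **Presses:** The drum started just past 1. Five full presses with the blue stylus took it 2, 3, 4, 5, 6, and I read it after each one. The wrist force at the bottom read 14.4 to 16.1 N, about 15 to 17 N on the button once the stylus's weight is added.
- **Drum:** The last scene picture shows the green 6 on top, level with the red marks.
- **Stylus:** It met the floor of the stand's hole at TCP height 0.1009 m, against 0.1008 m before it was lifted. The final pictures show it standing straight in the hole. The gripper is open, well clear above it.
- **Other things:** The look-alikes, parcel, tape roll and label box look unmoved in the final pictures.

Two readings disagreed along the way:

- **First grip:** It sat about 8 mm off-centre, because I had measured the arm's position before it settled. I opened the gripper, shifted it and gripped again before lifting.
- **Opening:** It read 19 to 20 mm on the 24 mm handle throughout, but the stylus did not slip.

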